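Line up the wax tins by size beside the hot plate

ROBOT

A 6-joint arm with a two-finger parallel gripper is mounted at the origin on the work surface. World frame = base frame: x ahead of the robot, y to its left, z up, the work surface at z = 0. Lengths are in mm, angles in degrees, forces in N, time in s.
With the tool pointing down it reaches from about 350 to 850 mm from the base axis. Payload 8.1 kg.
Tool frame: the origin (TCP) lies at the very end of the fingers, on their centre line; the grasp point (between the pads) lies r.tcp_to_grasp behind it (r.tcp_to_grasp is the distance from the TCP to the grasp point, in mm); z points along the fingers, y is the line along which they close (so a half turn about z gives the same grasp; the last joint's range is limited). The gripper opens to 85 mm and grips with 20 to 120 N. Pads are 22 mm wide; open, the fingers measure 114 mm over their backs; the gripper's body (76 mm by 85 mm) begins 54 mm behind the grasp point. The pads swing forward as they close: fully open they stand 13 mm farther back than shut.
Start: joints at [60.539, 7.471, 85.268, -0, 87.261, -4.893], TCP at [249.448, 545.693, 231.292] pointing down, gripper open.
Joint ranges: [-169.43, 169.43], [-51.17, 129.36], [1.28, 143.12], [-76.62, 256.62], [0, 156.53], [-152.29, 152.29]. Speed limits (degrees/s): [136.94, 136.94, 159.86, 180, 180, 180].

INTERFACE

Orientations are given as [roll, pitch, yaw] about the fixed x, y, z axes, in that order (R = Rz(yaw) Ry(pitch) Rx(roll)).
In Python, from bench import sense, viewer, order, r gives the robot as it stands.
- The arm moves only by the tool carry_out, never from a script. Its argument "increments" is one flat list of numbers, 7 for each row, row after row: the shift along the tool's x, y, z as a fraction of full scale, then the turn, a rotation vector about the tool's x, y, z as a fraction of full scale, then the opening, from -1 (shut) to 1 (fully open). A call has exactly 10 rows; each row is the pose to reach, as a shift and turn from the pose commanded when the call began, along the tool's axes at that moment, turning the shorter way round; what a row does not reach only later rows make up. Full scale, the value 1, is 400 mm for a shift and 2 pi rad for a turn. A row lasts 1/8 s, in which the tool goes at most 62.5 mm and 10.7 degrees, less where a joint would pass 70% of its speed; a pose out of reach is approached as far as the arm can. A call with a number of a shift or a turn outside -1 to 1 is refused whole. A call with a gripper value outside its range is refused whole. The fingers move at their own pace and stop on an object; "force" is the grip in N (left out, the last holds). Time passes only in rows, so rows that repeat a pose let the fingers close, or fill a call up. It gives the time, the measured TCP pose, the force, the opening and the grip force at its end, in the units of the state.
- sense(): the state, without advancing time (a new reading comes with each control period).
- viewer.snapshot(name): name is "scene" or "top" or "wrist"; returns the picture (400x640x3 uint8, red, green, blue); there is no depth.
- viewer.get_calibration(name): a dict with "fx", "fy", "cx", "cy" (pixels), "k1" (the pictures are not rectified: a ray, as slopes to the right and down, at radius r is drawn at 1 + k1 r^2 times it, then the intrinsics apply), "R" (3x3) and "t" (3): a world point X has camera coordinates R X + t. Camera axes: x right, y down, z forward; pixel columns grow to the right and rows downward; lengths in mm; the calibration is good to about 2 mm. A picture is of the moment at which its call begins: read the wrist's pose just before it. get_calibration takes no time and is no camera call; for the wrist camera it gives the pose at the moment of the call.
- order.hand_in(): hands the job in; it is judged then, once.
The state is a dict: "time": time; "joint_pos": joint angles; "qd": joint speeds; "joint_efforts": joint torques, N m; "tool_pos": TCP position; "tcp_rot": TCP orientation; "ft_force": force on the tool from outside, world axes, zero at the start; "wrist_torque": the same for the moment, N m; "finger_gap": finger opening in mm; "grip_force": force on a finger pad.
Only numpy, scipy, OpenCV 4.12 (cv2) and the standard library are available. Lean on these libraries where they do the work, as an engineer would, in place of code of your own. Each camera call takes 0.05 s, during which the arm holds its last target. There are 200 camera calls.

TASK

Set up for the next painting: stand the four wax tins upright on the row of cork mats, one centred on each mat, in order of size with the smallest next to the hot plate and the largest farthest from it, so that no tall tin stands in the way of the small ones at the plate. Leave the gas torch standing where it is, and let go of everything at the end.

Things in the scene. Friction and masses are not known exactly. Their poses are not given: they have to be found in the camera images.
- tin_wren: The smallest of four loose round steel tins full of hard, set cream-coloured wax (a solid cylinder to the touch): 34 mm diameter, 42 mm tall, standing upright on the table at the start. Origin: centre of its underside; z up along its axis.
- tin_lark: The second smallest of four loose round steel tins full of hard, set cream-coloured wax (a solid cylinder to the touch): 42 mm diameter, 58 mm tall, standing upright on the table at the start. Origin: centre of its underside; z up along its axis.
- tin_rook: The second largest of four loose round steel tins full of hard, set cream-coloured wax (a solid cylinder to the touch): 50 mm diameter, 74 mm tall, standing upright on the table at the start. Origin: centre of its underside; z up along its axis.
- tin_crane: The largest of four loose round steel tins full of hard, set cream-coloured wax (a solid cylinder to the touch): 58 mm diameter, 90 mm tall, standing upright on the table at the start. Origin: centre of its underside; z up along its axis.
- mat_a: One of four identical round cork mats, 66 mm diameter, 5 mm thick, fixed in a straight row, centres 75 mm apart, on a fixed wooden plank (100 x 310 mm, 18 mm thick). Letters say nothing about the order along the row. Origin: centre of its underside, on the plank's top, 18 mm above the table; its top is 23 mm above the table.
- mat_b: One of four identical round cork mats, 66 mm diameter, 5 mm thick, fixed in a straight row, centres 75 mm apart, on a fixed wooden plank (100 x 310 mm, 18 mm thick). Letters say nothing about the order along the row. Origin: centre of its underside, on the plank's top, 18 mm above the table; its top is 23 mm above the table.
- mat_c: One of four identical round cork mats, 66 mm diameter, 5 mm thick, fixed in a straight row, centres 75 mm apart, on a fixed wooden plank (100 x 310 mm, 18 mm thick). Letters say nothing about the order along the row. Origin: centre of its underside, on the plank's top, 18 mm above the table; its top is 23 mm above the table.
- mat_d: One of four identical round cork mats, 66 mm diameter, 5 mm thick, fixed in a straight row, centres 75 mm apart, on a fixed wooden plank (100 x 310 mm, 18 mm thick). Letters say nothing about the order along the row. Origin: centre of its underside, on the plank's top, 18 mm above the table; its top is 23 mm above the table.
- hotplate: Fixed electric hot plate (cold): black housing 160 x 160 mm, aluminium top, 60 mm high, in line with the row of mats at one end of the plank, 132 mm from centre to the nearest mat's centre. At the other end, equally far, stands a fixed round steel saucepan (140 mm diameter, 70 mm high, spoon handle up to 115 mm). Origin: centre of its underside, on the table.
- torch: Bystander: a loose hand gas torch standing upright off to the left, red canister 66 mm diameter, white and metal burner on top, 175 mm tall in all. Origin: centre of its underside.
There are look-alikes about, which are no part of the job. Leave any green look-alike of the tin_crane alone.

How it is judged (in metres and radians):
At the end, for the whole second after the job is handed in: Each tin stands upright (within 0.1 rad) and at rest on a cork mat, its centre within 14 mm of the mat's centre, one tin per mat; counted from the hot plate the tins go smallest, second smallest, second largest, largest; all are released ((horizontal distance between tin_wren and mat_a below 0.014 m or horizontal distance between tin_wren and mat_b below 0.014 m or horizontal distance between tin_wren and mat_c below 0.014 m or horizontal distance between tin_wren and mat_d below 0.014 m) and horizontal distance between tin_wren and hotplate between 0.095 and 0.17 m and height (world z) of tin_wren between 0.018 and 0.028 m and angle between each of tin_wren, tin_lark, tin_rook, tin_crane's own z axis and vertical below 0.1 rad and linear speed of each of tin_wren, tin_lark, tin_rook, tin_crane below 0.02 m/s and angular speed of each of tin_wren, tin_lark, tin_rook, tin_crane below 0.2 rad/s and (horizontal distance between tin_lark and mat_a below 0.014 m or horizontal distance between tin_lark and mat_b below 0.014 m or horizontal distance between tin_lark and mat_c below 0.014 m or horizontal distance between tin_lark and mat_d below 0.014 m) and horizontal distance between tin_lark and hotplate between 0.17 and 0.245 m and height (world z) of tin_lark between 0.018 and 0.028 m and (horizontal distance between tin_rook and mat_a below 0.014 m or horizontal distance between tin_rook and mat_b below 0.014 m or horizontal distance between tin_rook and mat_c below 0.014 m or horizontal distance between tin_rook and mat_d below 0.014 m) and horizontal distance between tin_rook and hotplate between 0.245 and 0.32 m and height (world z) of tin_rook between 0.018 and 0.028 m and (horizontal distance between tin_crane and mat_a below 0.014 m or horizontal distance between tin_crane and mat_b below 0.014 m or horizontal distance between tin_crane and mat_c below 0.014 m or horizontal distance between tin_crane and mat_d below 0.014 m) and horizontal distance between tin_crane and hotplate between 0.32 and 0.395 m and height (world z) of tin_crane between 0.018 and 0.028 m); the robot touches nothing.
It fails at once if the gas torch was moved more than 25 mm or knocked over (distance of torch from where it was at the start of the episode above 0.025 m or angle between torch's own z axis and vertical above 0.3 rad).
It also fails if it takes over 99 s, if anything falls off the work surface, if the arm or the gripper's body presses on something with over 40 N, if the wrist force passes 120 N, or if a joint passes its speed limit or range.

## Working session

There is one attempt and no reset: what is moved stays moved. The work goes in short steps, Python scripts to look and compute and a tool call to move; the robot and the scene stay as the last step left them, time stands still between calls to the robot, and variables do not carry over. Pictures are saved under pics/ and viewed, at most 14 in all, crops included, and the job is handed in when it is done.

Besides the shell and the picture viewer there is one more tool, called after ">>>" as name(argument=value, ...), one argument or row to a line, values as JSON. carry_out: Moves the arm, as the interface text tells. Its arguments: {"type":"object","properties":{"increments":{"type":"array"},"force":{"type":"number"}},"required":["increments"]}

```bash
ls; mkdir -p pics
python3 - <<'E'
from bench import sense,viewer,order,r
import cv2
s=sense();print(s['time'],s['tool_pos'],s['tcp_rot'],s['finger_gap'],r.tcp_to_grasp)
for n in("scene","top"):
    im=viewer.snapshot(n);cv2.imwrite(f"pics/{n}0.png",im[:,:,::-1]);c=viewer.get_calibration(n);print(n,c)
E
```

```text
pics
0.0 [249.17552516 545.20711235 230.25302799] [-1.79894938e+02 -8.62459873e-03  1.55432960e+02] 85.14286862852721 18.700000000000003
scene {'fx': 400.67278125137955, 'fy': 400.67278125137955, 'cx': 320.15196598464325, 'cy': 200.74417533929991, 'k1': 0.01611792375268143, 'R': array([[ 0.62470363,  0.78068913, -0.01642719],
       [ 0.52111111, -0.43247332, -0.73580571],
       [-0.58153984,  0.45110011, -0.67699343]]), 't': array([-344.83042818, -158.91886724, 1428.63077652])}
top {'fx': 378.26498621894393, 'fy': 378.26498621894393, 'cx': 321.841678169121, 'cy': 196.82086173486854, 'k1': -0.06773129516679693, 'R': array([[-1.45850517e-02, -9.99893561e-01, -3.76923420e-04],
       [-9.79360933e-01,  1.43615494e-02, -2.01608304e-01],
       [ 2.01592258e-01, -2.57132347e-03, -9.79466155e-01]]), 't': array([ 85.41706377, 479.74122914, 861.44960904])}
```

View pics/scene0.png

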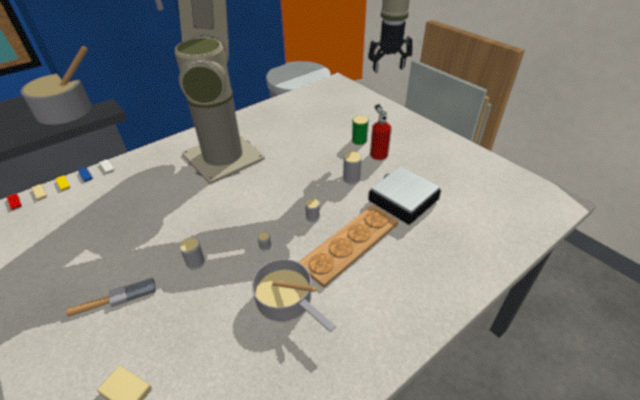

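View pics/top0.png

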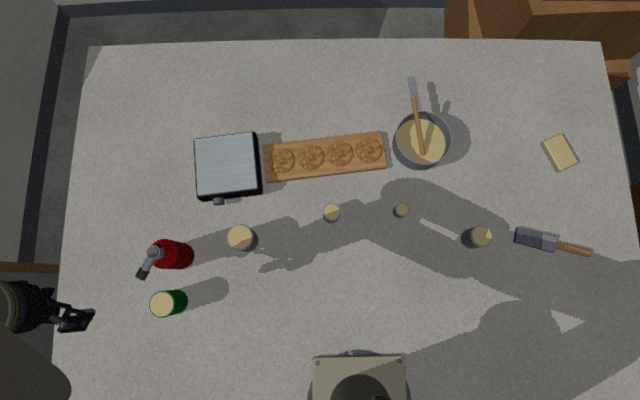

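The scene view shows the crane at (352,167), lark (312,210), wren (264,240) and rook (192,252), with the mats in a row from (376,219) to (321,264). In the top view the tin tops are crane (240,237), lark (332,212), wren (401,210) and rook (480,236). The mats there run from x≈283 at the plate end to x≈370, the torch is at (172,254) and the green look-alike at (168,302).

```bash
cat > h.py <<'E'
import numpy as np,cv2
def K(c): return np.array([[c['fx'],0,c['cx']],[0,c['fy'],c['cy']],[0,0,1.]])
def ray(c,p):
    q=np.array([(p[0]-c['cx'])/c['fx'],(p[1]-c['cy'])/c['fy']]);u=q.copy()
    for _ in range(20): u=q/(1+c['k1']*(u@u))
    d=c['R'].T@np.array([u[0],u[1],1]);return -c['R'].T@c['t'],d/np.linalg.norm(d)
def onz(c,p,z): o,d=ray(c,p);return o+d*(z-o[2])/d[2]
def tri(c1,p1,c2,p2):
    A=np.zeros((3,3));b=np.zeros(3);rs=[ray(c1,p1),ray(c2,p2)]
    for o,d in rs: P=np.eye(3)-np.outer(d,d);A+=P;b+=P@o
    X=np.linalg.solve(A,b);return X,[np.linalg.norm(np.cross(X-o,d)) for o,d in rs]
def proj(c,X):
    p=c['R']@np.array(X,float)+c['t'];u=p[:2]/p[2];u=u*(1+c['k1']*(u@u));return np.array([c['fx']*u[0]+c['cx'],c['fy']*u[1]+c['cy']])
E
cat > m.py <<'E'
from h import *
from bench import viewer
S={'crane':((352,158),(240,237)),'lark':((312,204),(332,212)),'wren':((264,236),(401,210)),'rook':((190,244),(481,236))}
C={n:viewer.get_calibration(n) for n in('scene','top')}
ims={n:cv2.imread(f'pics/{n}0.png') for n in C}
def blob(im,seed,lo,hi,rad):
    m=cv2.inRange(cv2.cvtColor(im,cv2.COLOR_BGR2HSV),lo,hi);w=np.zeros_like(m);cv2.circle(w,seed,rad,255,-1);m&=w
    cs,_=cv2.findContours(m,cv2.RETR_EXTERNAL,cv2.CHAIN_APPROX_NONE);c=max(cs,key=cv2.contourArea);return c
for n,(a,b) in S.items():
    ps=[]
    for k,s in(('scene',a),('top',b)):
        c=blob(ims[k],s,(14,55,60),(35,255,255),18);x,y,w,h=cv2.boundingRect(c);M=cv2.moments(c);p=(M['m10']/M['m00'],M['m01']/M['m00']);ps.append(p);print(n,k,np.round(p,1),w,h)
    X,e=tri(C['scene'],ps[0],C['top'],ps[1]);print('  ',X.round(1),np.round(e,1))
cor={}
for k,s in(('scene',(348,245)),('top',(326,157))):
    c=blob(ims[k],s,(5,90,50),(20,255,255),75);cv2.drawContours(im:=ims[k].copy(),[c],-1,(255,0,0),1)
    a=cv2.approxPolyDP(cv2.convexHull(c),5,True)[:,0];print(k,a.tolist())
    cv2.imwrite(f'pics/{k}_pl.png',cv2.resize(im[s[1]-60:s[1]+90,s[0]-100:s[0]+100],None,fx=4,fy=4)[:600])
for k in C: print(k,-C[k]['R'].T@C[k]['t'])
E
python3 m.py
```

```text
crane scene [352.2 156.5] 17 10
crane top [239.2 236.7] 23 23
   [383.4 266.5  89. ] [0.1 0.1]
lark scene [311.8 202.9] 13 9
lark top [331.2 211.1] 15 15
   [444.4  56.7  57. ] [0.2 0.2]
wren scene [263.2 235.7] 11 8
wren top [402.  208.9] 11 11
   [ 449.8 -115.1   41.5] [0.1 0.1]
rook scene [188.7 244. ] 18 13
rook top [481.5 235.6] 19 20
   [ 378.7 -291.    72.8] [0. 0.]
scene [[397, 221], [324, 286], [300, 262], [371, 206]]
top [[381, 134], [385, 167], [266, 180], [264, 145]]
scene [1129.0369234  -443.97829691  844.57564708]
top [297.42405822  80.73321034 940.51274791]
```

View pics/top_pl.png

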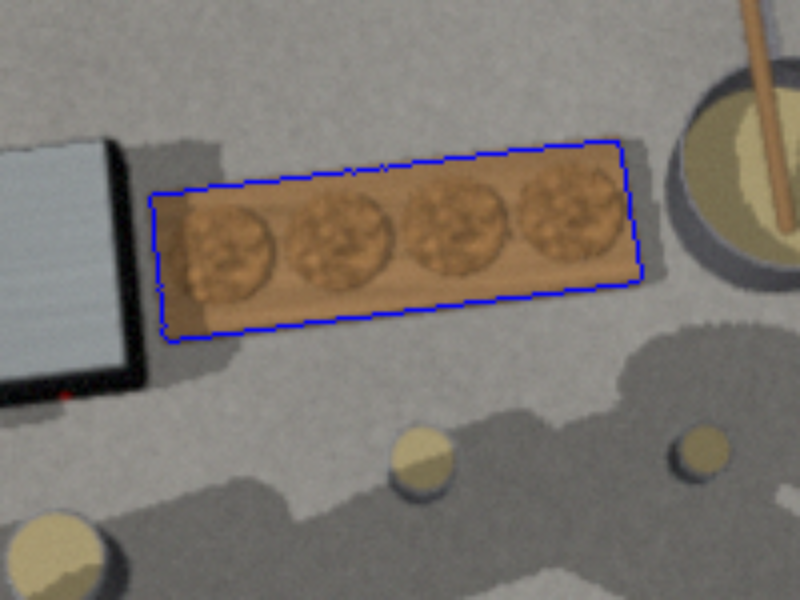

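View pics/scene_pl.png

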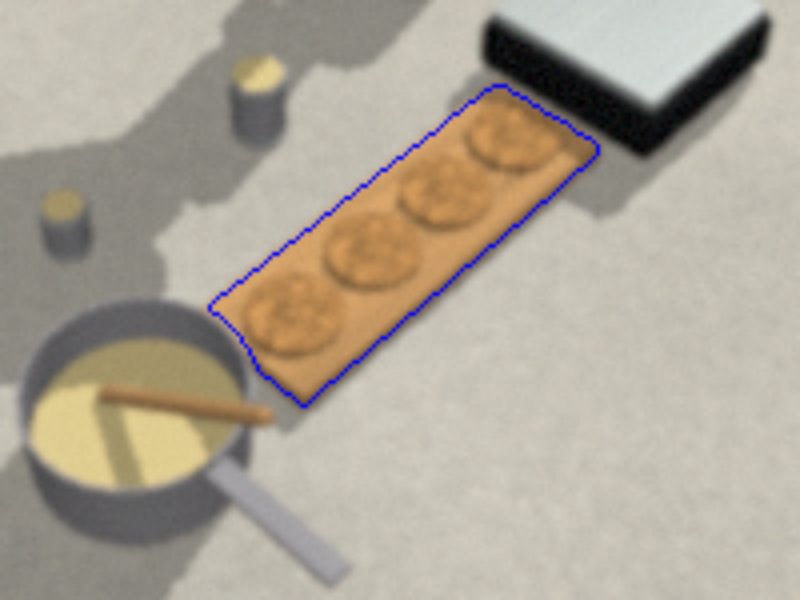

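Measured tin heights (89, 57, 41.5 and 72.8 mm) match the stated ones. In the top crop the mats lie at full-image pixels (283,160.5), (310.8,157), (339.8,153.5) and (368.8,149.8). In the scene image they are at (376.8,218.8), (359,232.8), (341,247.5) and (321.5,263.5).

Run:
```python
from h import *
from bench import viewer
S,T=viewer.get_calibration('scene'),viewer.get_calibration('top')
t=[(283,160.5),(310.75,157),(339.75,153.5),(368.75,149.75)]
s=[(376.75,218.75),(359,232.75),(341,247.5),(321.5,263.5)]
P=[]
for a,b in zip(s,t):
    X,e=tri(S,a,T,b);P.append((onz(S,a,23)+onz(T,b,23))/2);print(X.round(1),np.round(e,1),onz(S,a,23).round(1),onz(T,b,23).round(1))
P=np.array(P);print(np.linalg.norm(np.diff(P,axis=0),axis=1))
c=np.array([onz(T,p,18) for p in [(381,134),(385,167),(266,180),(264,145)]]);print(c.round(1),c.mean(0),[np.linalg.norm(c[i]-c[i-1]) for i in range(4)])
# line fit w/ 75 spacing
m=P.mean(0);d=sum((k-1.5)*(P[k]-m) for k in range(4));d/=np.linalg.norm(d);F=[m+(k-1.5)*75*d for k in range(4)];print(np.round(F,1),np.degrees(np.arctan2(d[1],d[0])))
print('plate',F[0]-132*d, proj(T,(F[0]-132*d)[:2].tolist()+[60]),'pan',proj(T,(F[3]+132*d)[:2].tolist()+[70]))
print('torch top~',onz(T,(172,254),110))
```

```text
[584.4 178.6  21.2] [3.8 3.8] [587.1 181.   23. ] [581.5 175.2  23. ]
[591.7 106.1  18.9] [1.2 1.2] [594.9 104.5  23. ] [589.7 104.9  23. ]
[600.2  32.1  18.4] [1.4 1.4] [603.8  30.7  23. ] [597.9  31.2  23. ]
[609.2 -42.5  18.3] [1.3 1.3] [612.8 -43.7  23. ] [606.9 -42.9  23. ]
[73.84106575 74.22161205 74.81420369]
[[651.  -77.2  18. ]
 [562.2 -83.   18. ]
 [532.6 218.2  18. ]
 [625.4 225.   18. ]] [592.79055252  70.75308994  18.        ] [np.float64(303.19930349035684), np.float64(89.0032687427161), np.float64(302.69816976582564), np.float64(93.09144316556235)]
[[583.9 179.4  23. ]
 [592.5 104.9  23. ]
 [601.1  30.4  23. ]
 [609.7 -44.1  23. ]] -83.41883907947371
plate [568.78724154 310.51221615  23.        ] [226.00294282 161.93830066] pan [424.62822364 136.00315594]
torch top~ [344.72160896 410.18528738 110.        ]
```

```bash
cat >> h.py <<'E'
def inc(cmd,yaw,tgt,dyaw=0):
    y=np.radians(yaw);d=np.array(tgt)-np.array(cmd)
    R=np.array([[np.cos(y),np.sin(y),0],[np.sin(y),-np.cos(y),0],[0,0,-1]])
    return (R@d/400).round(4).tolist()+[round(-dyaw/360,4)]
E
python3 -c "
from h import *
c=[249.448,545.693,231.292]
print(inc(c,155.432,[383.4,266.5,260],-58.832))"
```

```text
[-0.5948, -0.4956, -0.0718, 0.1634]
```

>>> carry_out(
  increments=[-0.08,-0.07,-0.05,0,0,0.02,1,-0.2,-0.165,-0.072,0,0,0.05,1,-0.32,-0.265,-0.072,0,0,0.08,1,-0.44,-0.365,-0.072,0,0,0.11,1,-0.54,-0.45,-0.072,0,0,0.135,1,-0.595,-0.496,-0.072,0,0,0.1634,1,-0.595,-0.496,-0.072,0,0,0.1634,1,-0.595,-0.496,-0.072,0,0,0.1634,1,-0.595,-0.496,-0.072,0,0,0.1634,1,-0.595,-0.496,-0.072,0,0,0.1634,1],
  force=50,
)

```text
time: 1.35
tool_pos: [383.0, 267.0, 260.0]
tcp_rot: [-180.0, -0.0, 96.7]
ft_force: [0.0, -0.6, 0.1]
finger_gap: 85.3
grip_force: 0.0
```

Run:
```python
from h import *
from bench import sense,viewer
s=sense();print(s['time'],s['tool_pos'],s['tcp_rot'])
c=viewer.get_calibration('wrist');im=viewer.snapshot('wrist');cv2.imwrite('pics/w1.png',im[:,:,::-1])
print(c)
for n,X in dict(crane=(383.4,266.5,90),m0=(583.9,179.4,23),m1=(592.5,104.9,23),m2=(601.1,30.4,23),m3=(609.7,-44,23)).items():print(n,proj(c,X))
```

```text
1.35 [383.00982978 267.04674609 260.01399515] [-1.79986821e+02 -2.49012600e-03  9.67347494e+01]
{'fx': 347.48009455988415, 'fy': 347.48009455988415, 'cx': 325.8434363999374, 'cy': 195.91859361651927, 'k1': -0.062087308178058395, 'R': array([[ 9.93186814e-01,  1.16530853e-01,  7.16690645e-04],
       [ 1.10821848e-01, -9.46395249e-01,  3.03404927e-01],
       [ 3.60343077e-02, -3.01258348e-01, -9.52861447e-01]]), 't': array([-411.62336592,  161.27554026,  473.85593086])}
crane [326.15064872 173.08204227]
m0 [480.5804402  247.58420551]
m1 [472.04395456 300.02395441]
m2 [464.02147981 346.64497827]
m3 [456.54866653 387.9930052 ]
```

View pics/w1.png

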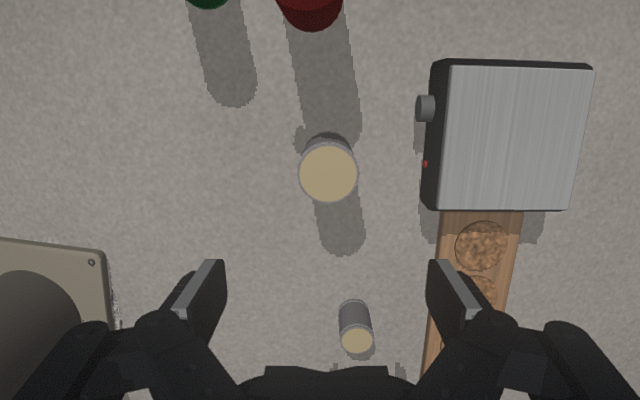

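The wrist view shows the crane's lid at (328,173), predicted (326,173), and the plate-end mat at (481,246), predicted (481,248). The estimates hold, so I'm descending.

>>> carry_out(
  increments=[0,0,0.13,0,0,0,1,0,0,0.26,0,0,0,1,0,0,0.38,0,0,0,1,0,0,0.48,0,0,0,1,0,0,0.55,0,0,0,1,0,0,0.55,0,0,0,1,0,0,0.55,0,0,0,-1,0,0,0.55,0,0,0,-1,0,0,0.55,0,0,0,-1,0,0,0.55,0,0,0,-1],
  force=50,
)

```text
time: 2.65
tool_pos: [384.9, 267.3, 42.2]
tcp_rot: [179.8, -0.1, 96.6]
ft_force: [-1.1, 0.3, 7.0]
finger_gap: 57.3
grip_force: 54.1
```

```bash
python3 -c "
from h import *
Y=96.6
c=[383.4,266.5,40]
# mat far
print(inc(c,Y,[383.4,266.5,190]),inc(c,Y,[609,-44,190]),inc([609,-44,190],Y,[609,-44,65]))"
```

```text
[0.0, 0.0, -0.375, 0.0] [-0.8359, 0.471, -0.375, 0.0] [0.0, 0.0, 0.3125, 0.0]
```

Crane gripped (57.3 mm). Lift and carry it to the far mat.

>>> carry_out(
  increments=[0,0,-0.08,0,0,0,-1,0,0,-0.2,0,0,0,-1,-0.04,0.02,-0.33,0,0,0,-1,-0.14,0.08,-0.375,0,0,0,-1,-0.26,0.146,-0.375,0,0,0,-1,-0.38,0.214,-0.375,0,0,0,-1,-0.5,0.282,-0.375,0,0,0,-1,-0.62,0.35,-0.375,0,0,0,-1,-0.73,0.412,-0.375,0,0,0,-1,-0.8,0.45,-0.375,0,0,0,-1],
)

```text
time: 3.9
tool_pos: [599.9, -33.2, 190.2]
tcp_rot: [180.0, 0.0, 96.5]
ft_force: [-0.4, 0.5, -2.2]
finger_gap: 57.1
grip_force: 54.6
```

Run:
```python
from h import *
from bench import sense,viewer
s=sense();print(s['time'],s['tool_pos'],s['tcp_rot'],s['ft_force'],s['finger_gap'])
c=viewer.get_calibration('wrist');im=viewer.snapshot('wrist');cv2.imwrite('pics/w2.png',im[:,:,::-1])
for n,X in dict(m0=(583.9,179.4,23),m1=(592.5,104.9,23),m2=(601.1,30.4,23),m3=(609.7,-44,23)).items():print(n,proj(c,X))
cmd=[383.4,266.5,40];y=np.radians(96.6);R=np.array([[np.cos(y),np.sin(y),0],[np.sin(y),-np.cos(y),0],[0,0,-1]])
c2=cmd+R.T@(np.array([-.8,.45,-.375])*400);print(c2,inc(c2,96.6,[609,-44,66]))
```

```text
3.9 [599.91178049 -33.18747506 190.24271952] [1.79988290e+02 2.11189929e-02 9.65124410e+01] [-0.38975668  0.48891519 -2.16444512] 57.14743533626096
m0 [336.10871472 -95.44002237]
m1 [335.73947559   8.23977269]
m2 [335.29327208 102.44478571]
m3 [334.83962139 185.53902908]
[598.98698597 -30.6905979  190.        ] [-0.0359, 0.021, 0.31, 0.0]
```

View pics/w2.png

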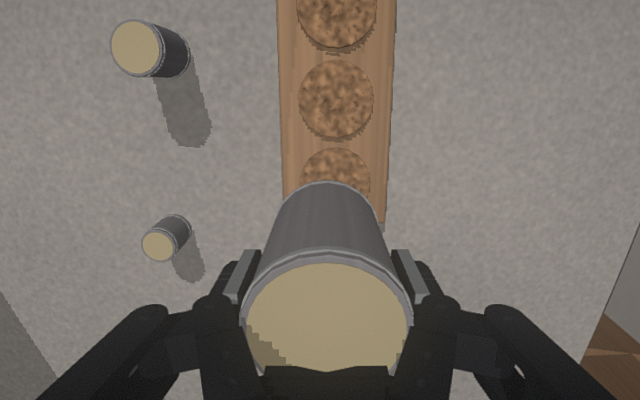

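Mat 3 from the plate is seen at (336,100), predicted (335,102), and the crane's held tight. Lower it onto the far mat and release.

>>> carry_out(
  increments=[-0.02,0.012,0,0,0,0,-1,-0.036,0.021,0.03,0,0,0,-1,-0.036,0.021,0.12,0,0,0,-1,-0.036,0.021,0.21,0,0,0,-1,-0.036,0.021,0.27,0,0,0,-1,-0.036,0.021,0.295,0,0,0,-1,-0.036,0.021,0.305,0,0,0,-1,-0.036,0.021,0.311,0,0,0,-1,-0.036,0.021,0.311,0,0,0,-1,-0.036,0.021,0.311,0,0,0,-1],
)

```text
time: 5.2
tool_pos: [609.6, -44.3, 66.6]
tcp_rot: [179.9, 0.0, 96.6]
ft_force: [-0.1, -0.9, -2.6]
finger_gap: 56.9
grip_force: 54.9
```

```bash
python3 -c "
from h import *
print(inc([609,-44,65.6],96.6,[609,-44,240]),inc([609,-44,65.6],96.6,[378.7,-291,240]))"
```

```text
[0.0, 0.0, -0.436, 0.0] [-0.5472, -0.6429, -0.436, 0.0]
```

>>> carry_out(
  increments=[0,0,0.003,0,0,0,-1,0,0,0.006,0,0,0,-1,0,0,0.006,0,0,0,1,0,0,0.006,0,0,0,1,0,0,0.006,0,0,0,1,0,0,0.006,0,0,0,1,0,0,-0.05,0,0,0,1,0,0,-0.18,0,0,0,1,0,0,-0.32,0,0,0,1,0,0,-0.436,0,0,0,1],
)

```text
time: 6.45
tool_pos: [609.3, -44.3, 242.6]
tcp_rot: [179.9, 0.0, 96.6]
ft_force: [0.7, -0.0, -0.1]
finger_gap: 85.2
grip_force: 0.0
```

Run:
```python
from bench import viewer
import cv2
for n in('scene',):
    cv2.imwrite(f'pics/{n}3.png',viewer.snapshot(n)[:,:,::-1])
```

```text
(no output)
```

View pics/scene3.png

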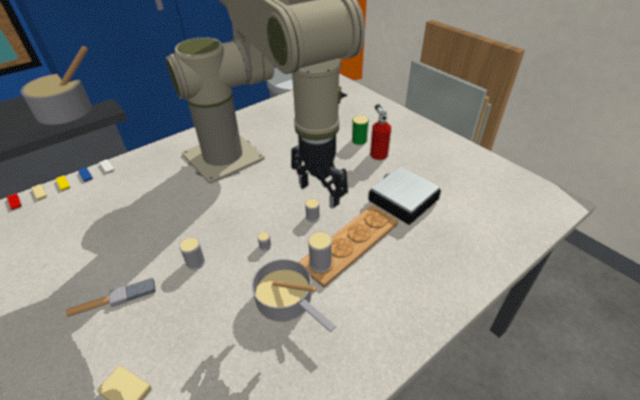

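The crane stands upright on the far mat at (318,252). Next, the rook.

>>> carry_out(
  increments=[-0.05,-0.06,0,0,0,0,1,-0.14,-0.165,0,0,0,0,1,-0.23,-0.27,0,0,0,0,1,-0.32,-0.376,0,0,0,0,1,-0.41,-0.48,0,0,0,0,1,-0.49,-0.576,0,0,0,0,1,-0.54,-0.634,0.1,0,0,0,1,-0.547,-0.643,0.2,0,0,0,1,-0.547,-0.643,0.3,0,0,0,1,-0.547,-0.643,0.3,0,0,0,1],
)

```text
time: 7.75
tool_pos: [376.4, -289.2, 116.6]
tcp_rot: [-179.7, -0.3, 96.6]
ft_force: [0.1, 0.9, -0.2]
finger_gap: 85.1
grip_force: 0.0
```

Run:
```python
from h import *
from bench import sense,viewer
c=viewer.get_calibration('wrist');im=viewer.snapshot('wrist');print(sense()['tool_pos'])
cv2.imwrite('pics/w4.png',im[:,:,::-1]);print(proj(c,(378.7,-291,74)))
```

```text
[ 377.8359227  -290.3400517   119.21736293]
[329.75406148 229.01942162]
```

View pics/w4.png

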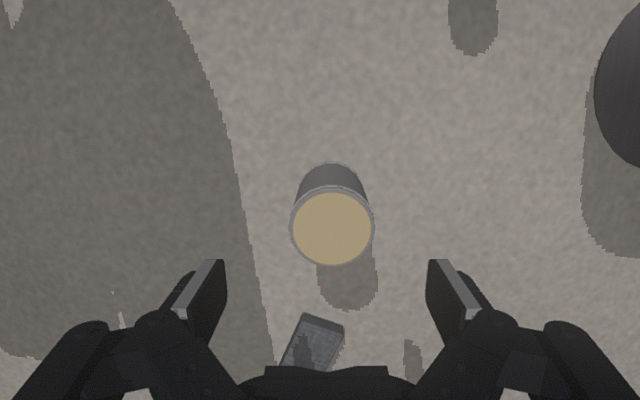

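The rook's lid is at (332,227), predicted (330,229), so it's on target. Descend and grip.

>>> carry_out(
  increments=[0,0,0.08,0,0,0,1,0,0,0.16,0,0,0,1,0,0,0.21,0,0,0,1,0,0,0.225,0,0,0,1,0,0,0.225,0,0,0,1,0,0,0.225,0,0,0,-1,0,0,0.225,0,0,0,-1,0,0,0.225,0,0,0,-1,0,0,0.225,0,0,0,-1,0,0,0.225,0,0,0,-1],
)

```text
time: 9.05
tool_pos: [379.5, -291.8, 31.4]
tcp_rot: [179.9, 0.1, 96.6]
ft_force: [-0.8, 0.1, 5.5]
finger_gap: 49.1
grip_force: 51.0
```

```bash
python3 -c "
from h import *
y=np.radians(96.6);R=np.array([[np.cos(y),np.sin(y),0],[np.sin(y),-np.cos(y),0],[0,0,-1]])
c=np.array([609,-44,240])+R.T@(np.array([-.547,-.643,.3+.225])*400);print(c)
print(inc(c,96.6,[601,30.5,200]))
print(inc([601,30.5,200],96.6,[601,30.5,53]), inc([601,30.5,53],96.6,[444.4,56.7,200]))"
```

```text
[ 378.65277322 -290.91179622   30.        ]
[0.7343, 0.6445, -0.425, 0.0]
[0.0, 0.0, 0.3675, 0.0] [0.1101, -0.3814, -0.3675, 0.0]
```

>>> carry_out(
  increments=[0,0,-0.08,0,0,0,-1,0,0,-0.2,0,0,0,-1,0.04,0.035,-0.33,0,0,0,-1,0.13,0.114,-0.425,0,0,0,-1,0.235,0.206,-0.425,0,0,0,-1,0.34,0.298,-0.425,0,0,0,-1,0.445,0.39,-0.425,0,0,0,-1,0.55,0.483,-0.425,0,0,0,-1,0.65,0.57,-0.425,0,0,0,-1,0.734,0.6445,-0.425,0,0,0,-1],
)

```text
time: 10.3
tool_pos: [601.6, 32.2, 199.9]
tcp_rot: [-180.0, -0.0, 96.7]
ft_force: [-0.4, -1.0, -2.3]
finger_gap: 48.9
grip_force: 52.9
```

>>> carry_out(
  increments=[0,0,0,0,0,0,-1,0,0,0,0,0,0,-1,0,0,0.1,0,0,0,-1,0,0,0.2,0,0,0,-1,0,0,0.28,0,0,0,-1,0,0,0.33,0,0,0,-1,0,0,0.355,0,0,0,-1,0,0,0.365,0,0,0,-1,0,0,0.3675,0,0,0,-1,0,0,0.3675,0,0,0,-1],
)

```text
time: 11.55
tool_pos: [602.0, 30.1, 54.5]
tcp_rot: [179.9, 0.0, 96.6]
ft_force: [-1.0, -0.2, 1.1]
finger_gap: 49.0
grip_force: 53.1
```

The rook is in contact with the mat. Release, lift and head for the lark.

>>> carry_out(
  increments=[0,0,0,0,0,0,1,0,0,0,0,0,0,1,0,0,0,0,0,0,1,0,0,0,0,0,0,1,0,0,-0.08,0,0,0,1,0,0,-0.22,0,0,0,1,0,0,-0.35,0,0,0,1,0.03,-0.12,-0.3675,0,0,0,1,0.07,-0.26,-0.3675,0,0,0,1,0.11,-0.381,-0.3675,0,0,0,1],
)

```text
time: 12.8
tool_pos: [443.0, 56.5, 200.1]
tcp_rot: [180.0, -0.0, 96.6]
ft_force: [-0.6, 0.1, 1.0]
finger_gap: 85.2
grip_force: 0.0
```

Run:
```python
from h import *
from bench import sense,viewer
c=viewer.get_calibration('wrist');im=viewer.snapshot('wrist');print(sense()['tool_pos'])
cv2.imwrite('pics/w5.png',im[:,:,::-1]);print(proj(c,(444.4,56.7,58)))
```

```text
[437.05675433  57.69486555 198.17660731]
[327.3531207 180.2879085]
```

View pics/w5.png

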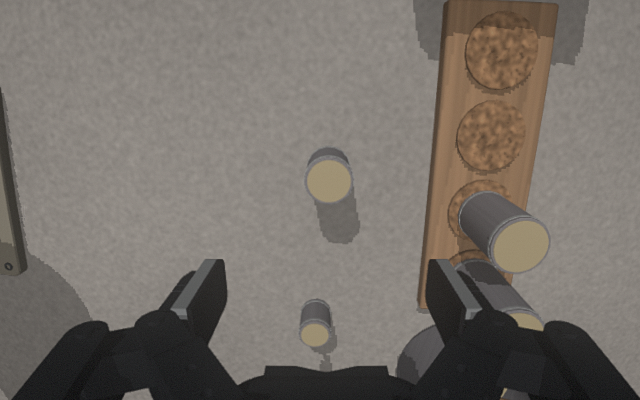

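The rook is up on mat 3. The lark's lid is at (329,180), predicted (327,180). Descend and grip.

>>> carry_out(
  increments=[0,0,0.1,0,0,0,1,0,0,0.22,0,0,0,1,0,0,0.33,0,0,0,1,0,0,0.41,0,0,0,1,0,0,0.455,0,0,0,1,0,0,0.455,0,0,0,-1,0,0,0.455,0,0,0,-1,0,0,0.455,0,0,0,-1,0,0,0.455,0,0,0,-1,0,0,0.455,0,0,0,-1],
)

```text
time: 14.1
tool_pos: [445.9, 56.4, 19.6]
tcp_rot: [179.8, 0.0, 96.6]
ft_force: [-0.9, -0.4, 8.0]
finger_gap: 41.0
grip_force: 50.9
```

```bash
python3 -c "
from h import *
c=[444.4,56.7,18]
print(inc(c,96.6,[592.5,105,190]),inc([592.5,105,190],96.6,[592.5,105,41]),inc([592.5,105,41],96.6,[449.8,-115.1,200]))"
```

```text
[0.0774, 0.3817, -0.43, 0.0] [0.0, 0.0, 0.3725, 0.0] [-0.5056, -0.4176, -0.3975, 0.0]
```

>>> carry_out(
  increments=[0,0,-0.08,0,0,0,-1,0,0,-0.2,0,0,0,-1,0,0,-0.33,0,0,0,-1,0.01,0.05,-0.43,0,0,0,-1,0.03,0.15,-0.43,0,0,0,-1,0.05,0.25,-0.43,0,0,0,-1,0.07,0.34,-0.43,0,0,0,-1,0.077,0.382,-0.43,0,0,0,-1,0.077,0.382,-0.43,0,0,0,-1,0.077,0.382,-0.43,0,0,0,-1],
)

```text
time: 15.35
tool_pos: [592.1, 104.4, 189.9]
tcp_rot: [-180.0, 0.0, 96.6]
ft_force: [0.4, 0.0, -1.7]
finger_gap: 41.0
grip_force: 51.4
```

>>> carry_out(
  increments=[0,0,0.06,0,0,0,-1,0,0,0.14,0,0,0,-1,0,0,0.22,0,0,0,-1,0,0,0.29,0,0,0,-1,0,0,0.34,0,0,0,-1,0,0,0.36,0,0,0,-1,0,0,0.368,0,0,0,-1,0,0,0.3725,0,0,0,-1,0,0,0.3725,0,0,0,-1,0,0,0.3725,0,0,0,-1],
)

```text
time: 16.6
tool_pos: [593.8, 104.6, 42.6]
tcp_rot: [179.9, 0.0, 96.6]
ft_force: [-2.3, -0.9, 6.4]
finger_gap: 41.2
grip_force: 51.7
```

>>> carry_out(
  increments=[0,0,0,0,0,0,1,0,0,0,0,0,0,1,0,0,0,0,0,0,1,0,0,0,0,0,0,1,0,0,-0.08,0,0,0,1,0,0,-0.2,0,0,0,1,0,0,-0.34,0,0,0,1,-0.06,-0.05,-0.3975,0,0,0,1,-0.15,-0.124,-0.3975,0,0,0,1,-0.24,-0.198,-0.3975,0,0,0,1],
)

```text
time: 17.85
tool_pos: [524.7, -0.8, 200.6]
tcp_rot: [179.9, 0.0, 96.6]
ft_force: [-0.8, -0.6, -0.4]
finger_gap: 85.4
grip_force: 0.0
```

>>> carry_out(
  increments=[-0.09,-0.075,0,0,0,0,1,-0.18,-0.15,0,0,0,0,1,-0.2656,-0.2196,0,0,0,0,1,-0.2656,-0.2196,0,0,0,0,1,-0.2656,-0.2196,0,0,0,0,1,-0.2656,-0.2196,0,0,0,0,1,-0.2656,-0.2196,0,0,0,0,1,-0.2656,-0.2196,0,0,0,0,1,-0.2656,-0.2196,0,0,0,0,1,-0.2656,-0.2196,0,0,0,0,1],
)

```text
time: 19.1
tool_pos: [450.2, -115.5, 200.1]
tcp_rot: [-180.0, -0.0, 96.6]
ft_force: [1.3, 0.2, -0.3]
finger_gap: 85.5
grip_force: 0.0
```

Run:
```python
from h import *
from bench import sense,viewer
c=viewer.get_calibration('wrist');im=viewer.snapshot('wrist');print(sense()['tool_pos'])
cv2.imwrite('pics/w6.png',im[:,:,::-1]);print(proj(c,(449.8,-115.1,42)))
```

```text
[ 450.18041994 -115.53915732  200.07700362]
[325.34271558 175.17348795]
```

View pics/w6.png

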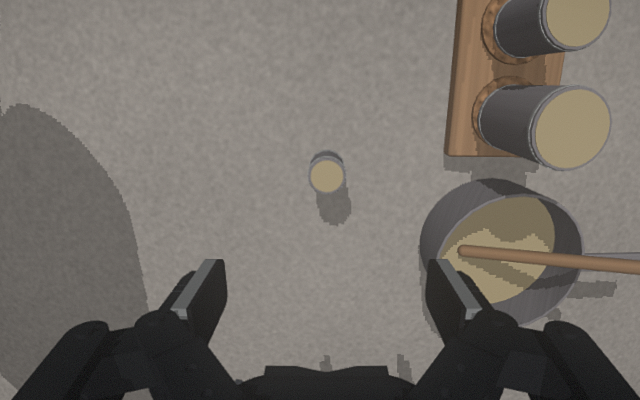

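The wren's lid is at (327,174), predicted (325,175). The crane and rook stand on their mats. Descend and grip.

>>> carry_out(
  increments=[0,0,0.1,0,0,0,1,0,0,0.23,0,0,0,1,0,0,0.35,0,0,0,1,0,0,0.44,0,0,0,1,0,0,0.478,0,0,0,1,0,0,0.478,0,0,0,-1,0,0,0.478,0,0,0,-1,0,0,0.478,0,0,0,-1,0,0,0.478,0,0,0,-1,0,0,0.478,0,0,0,-1],
)

```text
time: 20.4
tool_pos: [451.8, -116.2, 10.9]
tcp_rot: [179.8, 0.1, 96.6]
ft_force: [-1.1, 1.2, 6.5]
finger_gap: 32.9
grip_force: 49.3
```

```bash
python3 -c "
from h import *
c=[449.8,-115.1,8.8]
print(inc(c,96.6,[583.5,178.5,190]),inc([583.5,178.5,190],96.6,[583.5,178.5,31.8]))"
```

```text
[0.6907, 0.4164, -0.453, 0.0] [0.0, 0.0, 0.3955, 0.0]
```

>>> carry_out(
  increments=[0,0,-0.08,0,0,0,-1,0,0,-0.2,0,0,0,-1,0,0,-0.33,0,0,0,-1,0.05,0.03,-0.44,0,0,0,-1,0.16,0.097,-0.453,0,0,0,-1,0.28,0.169,-0.453,0,0,0,-1,0.4,0.241,-0.453,0,0,0,-1,0.52,0.313,-0.453,0,0,0,-1,0.63,0.38,-0.453,0,0,0,-1,0.6907,0.4164,-0.453,0,0,0,-1],
)

```text
time: 21.65
tool_pos: [584.4, 180.7, 190.7]
tcp_rot: [179.9, -0.0, 96.7]
ft_force: [1.3, -0.4, -0.8]
finger_gap: 32.8
grip_force: 49.9
```

>>> carry_out(
  increments=[0,0,0,0,0,0,-1,0,0,0,0,0,0,-1,0,0,0.1,0,0,0,-1,0,0,0.2,0,0,0,-1,0,0,0.29,0,0,0,-1,0,0,0.35,0,0,0,-1,0,0,0.38,0,0,0,-1,0,0,0.39,0,0,0,-1,0,0,0.395,0,0,0,-1,0,0,0.395,0,0,0,-1],
)

```text
time: 22.9
tool_pos: [585.0, 178.0, 33.9]
tcp_rot: [179.9, -0.0, 96.6]
ft_force: [-1.9, -1.5, 4.4]
finger_gap: 32.9
grip_force: 50.1
```

Contact. Release, lift, and back off towards the base so the cameras can see the row.

>>> carry_out(
  increments=[0,0,0,0,0,0,1,0,0,0,0,0,0,1,0,0,0,0,0,0,1,0,0,0,0,0,0,1,0,0,-0.06,0,0,0,1,0,0,-0.18,0,0,0,1,0,0,-0.32,0,0,0,1,0,-0.1,-0.45,0,0,0,1,0,-0.24,-0.5,0,0,0,1,0,-0.38,-0.5,0,0,0,1],
)

```text
time: 24.15
tool_pos: [432.8, 160.7, 235.0]
tcp_rot: [179.7, -0.0, 96.6]
ft_force: [-1.1, 0.0, 0.7]
finger_gap: 85.5
grip_force: 0.0
```

Run:
```python
from h import *
from bench import viewer,sense
C={n:viewer.get_calibration(n) for n in('scene','top')}
im={n:viewer.snapshot(n)[:,:,::-1].copy() for n in C}
F=dict(wren=(583.9,179.4,42),lark=(592.5,104.9,58),rook=(601.1,30.4,74),crane=(609.7,-44,90))
for n,(x,y,h) in F.items():
    ps=[]
    for k in C:
        p=proj(C[k],(x,y,23+h));w=np.zeros(im[k].shape[:2],np.uint8);cv2.circle(w,(int(p[0]),int(p[1])),17,255,-1)
        m=cv2.inRange(cv2.cvtColor(im[k],cv2.COLOR_BGR2HSV),(20,40,60),(35,255,255))&w
        cs=cv2.findContours(m,cv2.RETR_EXTERNAL,cv2.CHAIN_APPROX_NONE)[0]
        if not cs: print(n,k,'none');continue
        M=cv2.moments(max(cs,key=cv2.contourArea));q=(M['m10']/M['m00'],M['m01']/M['m00']);ps.append(q);print(n,k,np.round(q,1),p.round(1),M['m00'])
    if len(ps)==2: X,e=tri(C['scene'],ps[0],C['top'],ps[1]);print('  ',X.round(1),np.round(e,1))
o=np.vstack([cv2.resize(im['top'][110:240,150:450],None,fx=2.6,fy=2.6)[:300],cv2.resize(im['scene'][100:300,200:460],None,fx=1.5,fy=1.5,)[:300] if 0 else cv2.resize(im['scene'][140:300,200:512],(780,400))[:300]]) if 0 else None
a=cv2.resize(im['top'][110:225,230:430],(522,300));b=cv2.resize(im['scene'][170:300,260:460],(462,300))
cv2.imwrite('pics/f.png',np.vstack([a,cv2.copyMakeBorder(b,0,0,0,60,0)]))
```

```text
wren scene [376.5 207.6] [376.7 207.8] 71.5
wren top [284.9 167.8] [279.5 154.5] 5.5
   [564.5 179.7  47. ] [14.6 14.6]
lark scene [359.4 217.9] [359.6 217.4] 106.5
lark top [314.1 146.9] [310.  148.5] 49.5
   [596.   97.3  86.2] [2.6 2.6]
rook scene [340.9 228.2] [340.8 228. ] 182.5
rook top [341.  142.4] [341.5 142.3] 248.5
   [601.2  31.3  95.7] [0.3 0.3]
crane scene [319.5 240. ] [320.1 239.6] 276.0
crane top [374.2 136.4] [373.8 136.1] 362.0
   [609.1 -45.2 111.8] [0.2 0.2]
```

View pics/f.png

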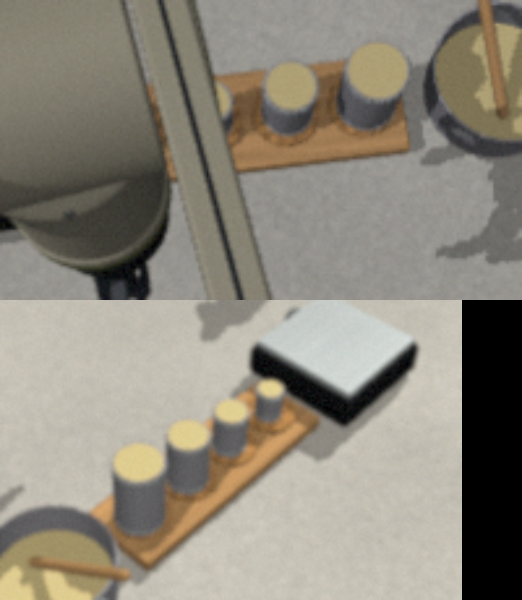

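All four tins stand upright in order. The rook and crane triangulate to within 2 mm of their planned spots. The arm hides the wren and lark from the top camera, but their lids in the scene view are within 1 px of where they should be. The gripper is empty and clear of everything, so I'm handing in.

```bash
python3 -c "
from bench import order;print(order.hand_in())"
```

```text
the job is handed in; nothing more can be done
None
```

The job is handed in at about 24 s, verdict not shown: wren, lark, rook and crane stand upright on the mats in that order from the hot plate, all released, and the torch was never touched.

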